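# Release the cam lock and push the screen home

### The arm

A 6-joint arm with a two-finger parallel gripper is mounted at the origin on the work surface. World frame = base frame: x ahead of the robot, y to its left, z up, the work surface at z = 0. Lengths are in m, angles in degrees, forces in N, time in s.
With the tool pointing down it reaches from about 0.225 to 0.725 m from the base axis. Payload 3.1 kg.
Tool frame: the origin (TCP) lies midway between the tips of the shut fingers; the grasp point (between the pads) lies 19 mm behind it; z points along the fingers, y is the line along which they close (so a half turn about z gives the same grasp; the last joint's range is limited). The gripper opens to 85 mm and grips with 20 to 120 N. Pads are 22 mm wide; open, the fingers measure 114 mm over their backs; the gripper's body (76 mm by 85 mm) begins 54 mm behind the grasp point. The pads swing forward as they close: fully open they stand 13 mm farther back than shut.
Start: joints at [-76.077, 2.75, 5.684, 92.934, 0, 82.678], TCP at [0.19, -0.489, 0.231] pointing down, gripper open.
Joint ranges: [-166.93, 166.93], [-56.73, 111.36], [-69.38, 81.34], [-121.58, 131.49], [-85.45, 84.26], [-180, 180]. Speed limits (degrees/s): [159.86, 159.86, 180, 180, 180, 180].

### API

Orientations are given as a 3x3 rotation matrix whose columns are the frame's x, y, z axes.
In Python, from station import sensors, eyes, workorder gives the robot as it stands.
- The arm moves only by the tool drive_tool, never from a script. Its argument "rows" is a list of rows, each a list of 6 numbers: the shift along the tool's x, y, z scaled (see below), then the turn, a rotation vector about the tool's x, y, z scaled (see below). A call has 1 to 8 rows; each row is the pose to reach, as a shift and turn from the pose commanded when the call began, along the tool's axes at that moment; what a row does not reach only later rows make up. The controller multiplies each number of a shift by 0.08 m and each number of a turn by 90 degrees. A row lasts 1/10 s, in which the tool goes at most 50 mm and 8.59 degrees, less where a joint would pass 70% of its speed; a pose out of reach is approached as far as the arm can. A call with a number of a shift or a turn outside -1 to 1 is refused whole. A call with a gripper value outside its range is refused whole. "jaw" is the opening, from -1 (shut) to 1 (fully open), set as the call begins (left out, the last holds). The fingers move at their own pace and stop on an object; "newtons" is the grip in N (left out, the last holds). Time passes only in rows, so rows that repeat a pose let the fingers close. It gives the time, the measured TCP pose, the force, the opening and the grip force at its end, in the units of the state.
- sensors.get_obs(): the state, without advancing time (a new reading comes with each control period).
- eyes.camera(name): name is "scene" or "top" or "wrist"; returns a dict with "img" (480x640x3 uint8, red, green, blue), "camera_matrix" (3x3 intrinsics, pixels), "R" (3x3) and "t" (3): a world point X has camera coordinates R X + t. Camera axes: x right, y down, z forward; pixel columns grow to the right and rows downward; lengths in m; the calibration is good to about 2 mm. The wrist camera is an equidistant fisheye: a pixel r from the principal point sees the ray r / f radians off the axis. A picture is of the moment at which its call begins. There is no depth.
- workorder.close_job(): hands the job in; it is judged then, once.
The state is a dict: "time": time; "joint_pos": joint angles; "qd": joint speeds; "joint_torque": joint torques, N m; "ee_pos": TCP position; "eef_rot": TCP orientation; "force": force on the tool from outside, world axes, zero at the start; "wrist_torque": the same for the moment, N m; "width": finger opening in m; "grasp_force": force on a finger pad.
Only numpy, scipy, OpenCV 4.12 (cv2) and the standard library are available. Lean on these libraries where they do the work, as an engineer would, in place of code of your own. Each camera call takes 0.05 s, during which the arm holds its last target. There are 200 camera calls.

### The job

On the small blue printing press, the cam lock keeps the clamp slide back. With the fingertips only, push the cam's lever round to the low point (lever pointing straight forward, along the slide's travel), and only then push the slide forward by its upright plate until it is fully home and has pressed the wooden screen squarely up to the stops. Grasp and lift nothing, leave the cam at its low point, and leave the jar, tape, bottle and other things where they stand.

Things in the scene. Friction and masses are not known exactly. Their poses are not given: they have to be found in the camera images.
- press: the press: blue base plate 400 x 270 mm, 12 mm thick, fixed to the table. Origin at table height; its +x is 'forward', the way the slide is pushed (away from the robot, give or take some 17 degrees), +y is left, z up. The plate reaches from 115 mm behind the origin to 285 mm ahead of it. Two steel stops stand at the far end, their faces 236 mm ahead of the origin, 34 mm above the plate.
- cam (a joint): angle of the eccentric cam (rad). 0 = low point: the lever points straight forward along the press and the thin side of the disc faces the slide's follower lug. Positive = lever turned clockwise seen from above, so near 1.6 it points to the right of the press, and at more than that it points right and back. Turns from -0.6 to 2.6, stiff (about 0.4 N m, 5 N at the grip), stays where it is left. 0.35 either side counts as low.
- cam_pivot (a point): on the vertical pivot axis of the cam, 62 mm above the table (mid-height of the lever), on the right of the base plate (85 mm right of the press's middle line). The steel cam disc below the lever is 60 mm across, its centre 15 mm from the pivot towards the lever, its top 35 mm above the table.
- lever_grip (a point): middle of the black grip at the end of the cam's lever, 81 mm from the pivot, 62 mm above the table. The grip is 42 mm long, 18 mm wide and 26 mm tall (49 to 75 mm above the table); the bar is 12 mm wide and ends 102 mm from the pivot. Free space below it down to 35 mm above the table: a fingertip can push the grip's flat side sideways.
- slide (a joint): travel of the aluminium clamp slide (m): 0 = fully back, 0.050 = fully home. Drags with about 2.5 N and stays where it is left. Its follower lug sticks out to the right behind the cam: unless the cam is at its low point, the disc blocks the slide short of home (by 12 mm with the lever pointing right, by up to 28 mm with it pointing back).
- push_plate (a point): on the back face (towards the robot) of the slide's upright push plate: on the slide's middle line, 60 mm above the table. The plate is 70 mm wide, 10 mm thick and its top edge is 77 mm above the table; free space behind it down to the base plate.
- screen_centre (a point): centre of the loose wooden screen, a frame 140 mm (along the press) x 200 x 22 mm, about 0.35 kg, lying on the base plate between two low guides, ahead of the slide's wide rubber-faced jaw. The slide pushes it the last 15 to 30 mm to the steel stops; there its centre is 165 mm ahead of the press's origin. At rest the centre is 23 mm above the table.
- ink_jar: small closed ink jar, 48 mm across, 60 mm tall, standing on the left of the base plate; origin under its centre
- tape: roll of brown tape, 100 mm across, 48 mm tall, lying flat on the table to the right of the press; origin under its centre
- bottle: amber glass bottle, 62 mm across, 190 mm tall, standing left of the press, beyond the squeegee; origin under its centre
- squeegee: wooden squeegee, 200 x about 58 x 36 mm, lying left of the press; origin under its centre
- ink_knife: ink spatula lying on the table between the press and a tape roll; origin under its middle
- ink_cup: open white cup, 76 mm across, 75 mm tall, standing left of the press; origin under its centre
Not all that is in view belongs to the job. Leave any purple or red look-alike of the part that bears screen_centre alone.

How it is judged:
By the outcome, as a careful person would: the job done as asked, in the order asked, and still so for the second after the job is handed in, with the robot touching nothing.
It also fails if it takes over 58 s, if anything falls off the work surface, if the arm or the gripper's body presses on something with over 40 N, if the wrist force passes 120 N, or if a joint passes its speed limit or range.

## Working session

There is one attempt and no reset: what is moved stays moved. The work goes in short steps, Python scripts to look and compute and a tool call to move; the robot and the scene stay as the last step left them, time stands still between calls to the robot, and variables do not carry over. Pictures are saved under pics/ and viewed, at most 10 in all, crops included, and the job is handed in when it is done.

Besides the shell and the picture viewer there is one more tool, called after "Emit:" by a JSON object that holds its "api" and its "payload". drive_tool: Moves the arm, as the interface text tells. Shifts and turns lie within -1 to 1; 1 stands for 0.08 m of shift or 90 degrees of turn. Its arguments: {"type":"object","properties":{"rows":{"type":"array","items":{"type":"array","items":{"type":"number"}}},"jaw":{"type":"number"},"newtons":{"type":"number"}},"required":["rows"]}

```bash
mkdir -p pics; python3 - <<'E'
from station import sensors, eyes
import cv2,numpy as np
for n in("top","scene"):
    c=eyes.camera(n); cv2.imwrite(f"pics/{n}0.png",c["img"][:,:,::-1]); np.savez(f"{n}0.npz",**c)
    print(n,c["camera_matrix"].tolist(),(-c["R"].T@c["t"]).round(3))
o=sensors.get_obs();print(o["time"],o["ee_pos"],o["eef_rot"],o["width"])
E
```

```text
top [[482.06100011073016, 0.0, 318.37542169108076], [0.0, 482.06100011073016, 243.69608950600173], [0.0, 0.0, 1.0]] [0.286 0.063 1.111]
scene [[482.77044190763326, 0.0, 316.5819918299453], [0.0, 482.77044190763326, 231.61186803417522], [0.0, 0.0, 1.0]] [1.099 0.265 0.967]
0.1 [ 0.19010256 -0.48876693  0.23023896] [[ 9.32031368e-01  3.62377269e-01 -4.94649362e-04]
 [ 3.62377487e-01 -9.32029089e-01  2.08181736e-03]
 [ 2.93375693e-04 -2.11956887e-03 -9.99997711e-01]] 0.08562418468336778
```

View pics/top0.png

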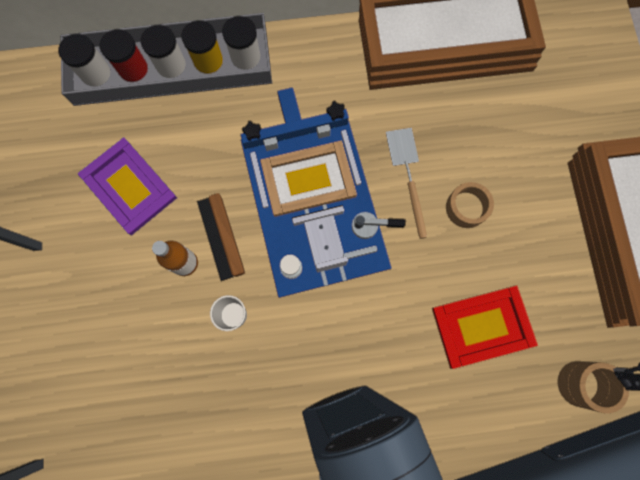

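View pics/scene0.png

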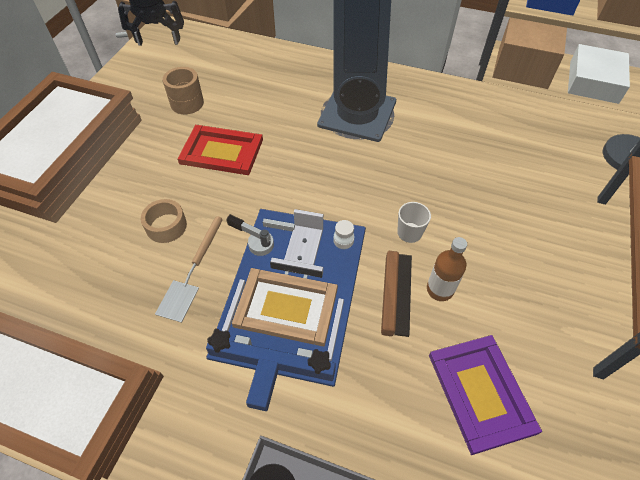

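The top view shows the press with corners near (241,133), (345,110), (390,268) and (278,296). The cam pivot is near (362,222) and the black grip near (396,223), so the lever points right and slightly back. The push plate is near (330,263). Next I'll measure these.

```bash
cat > h.py <<'E'
import numpy as np,cv2
def cast(c,uv,z):
    uv=np.atleast_2d(uv).astype(float); K=c["camera_matrix"]
    d=np.c_[uv,np.ones(len(uv))]@np.linalg.inv(K).T@c["R"]; o=-c["R"].T@c["t"]
    return o+d*((z-o[2])/d[:,2])[:,None]
E
python3 - <<'E'
from h import *
c=np.load("top0.npz"); im=c["img"]; hsv=cv2.cvtColor(im,cv2.COLOR_RGB2HSV)
m=cv2.inRange(hsv,(100,130,40),(125,255,255)); m[:80]=0;m[320:]=0
# cut handle
n=cv2.morphologyEx(m,cv2.MORPH_OPEN,np.ones((3,3)))
pts=np.argwhere(n)[:,::-1]; hull=cv2.convexHull(pts.astype(np.int32))[:,0]
w=cast(c,hull,.012)
print(np.c_[hull,w[:,:2].round(3)].tolist())
big=cv2.resize(im[100:310,230:430],None,fx=2.85,fy=2.85,interpolation=cv2.INTER_CUBIC)
cv2.imwrite("pics/crop.png",big[:,:,::-1])
v=hsv[:,:,2]; d=(v<60).astype(np.uint8); d[:200]=0;d[245:]=0;d[:,:375]=0;d[:,415:]=0
p=np.argwhere(d)[:,::-1]; print("grip",p.mean(0),p.min(0),p.max(0),cast(c,p.mean(0),.072))
E
```

```text
[[389.0, 268.0, 0.437, -0.12], [284.0, 295.0, 0.405, 0.127], [279.0, 295.0, 0.406, 0.139], [278.0, 294.0, 0.409, 0.141], [277.0, 290.0, 0.418, 0.142], [247.0, 165.0, 0.727, 0.182], [244.0, 152.0, 0.761, 0.186], [242.0, 142.0, 0.788, 0.188], [242.0, 134.0, 0.808, 0.187], [279.0, 91.0, 0.912, 0.085], [283.0, 90.0, 0.913, 0.074], [288.0, 89.0, 0.914, 0.062], [292.0, 89.0, 0.913, 0.052], [345.0, 110.0, 0.841, -0.072], [346.0, 113.0, 0.832, -0.073], [388.0, 260.0, 0.456, -0.12], [389.0, 264.0, 0.446, -0.121]]
grip [395.792 222.704] [387 219] [404 226] [[ 0.52757012 -0.14003633  0.072     ]]
```

View pics/crop.png

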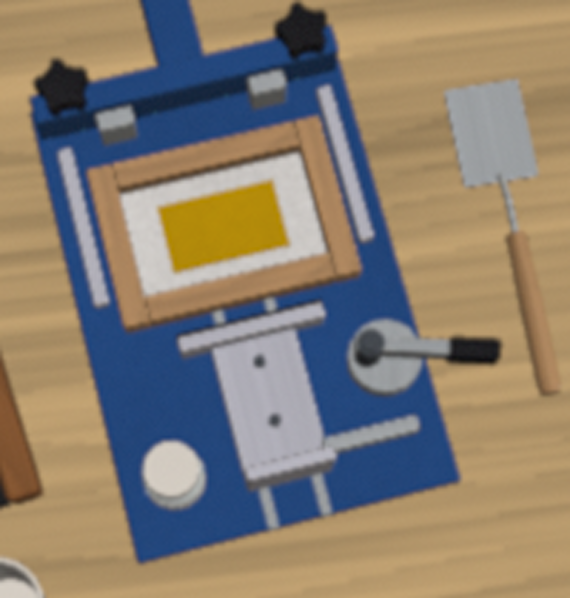

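The crop matches: pivot at about (370,347), grip at about (474,350), and push plate back edge at about (250,482)–(335,463). Press yaw is about 7.3° and the cam angle about 1.82. The pivot works out at about (0.5375, -0.0596), 84 mm right of the middle line, which agrees with the spec. Next is the approach.

Emit:
{"api": "drive_tool", "payload": {"rows": [[0.5,-0.28,0,0,0,0],[1,-0.55,0,0,0,0],[1,-0.55,0,0,0,0]], "jaw": -1}}

```text
time: 0.4
ee_pos: [0.2513, -0.4156, 0.2312]
eef_rot: [[0.93, 0.367, 0.001], [0.367, -0.93, 0.003], [0.002, -0.002, -1.0]]
force: [0.1, -0.7, 0.5]
width: 0.0439
grasp_force: 0.0
```

Emit:
{"api": "drive_tool", "payload": {"rows": [[0.5,-0.28,0,0,0,0],[1,-0.55,0,0,0,0],[1,-0.55,0,0,0,0]]}}

```text
time: 0.7
ee_pos: [0.3097, -0.346, 0.2312]
eef_rot: [[0.93, 0.368, 0.001], [0.368, -0.93, 0.002], [0.002, -0.002, -1.0]]
force: [-0.4, 0.0, 0.1]
width: 0.0004
grasp_force: 0.0
```

Emit:
{"api": "drive_tool", "payload": {"rows": [[0.5,-0.28,0,0,0,0],[1,-0.55,0,0,0,0],[1,-0.55,0,0,0,0]]}}

```text
time: 1.0
ee_pos: [0.3681, -0.2765, 0.2311]
eef_rot: [[0.93, 0.368, 0.001], [0.368, -0.93, 0.002], [0.001, -0.001, -1.0]]
force: [-0.3, -0.8, 0.8]
width: 0.0001
grasp_force: 0.0
```

Emit:
{"api": "drive_tool", "payload": {"rows": [[0.5,-0.28,0,0,0,-0.09],[1,-0.55,0,0,0,-0.18],[1,-0.55,0,0,0,-0.27],[1,-0.55,0,0,0,-0.36],[1,-0.55,0,0,0,-0.45],[1,-0.55,0,0,0,-0.54],[1,-0.55,0,0,0,-0.62],[1,-0.55,0,0,0,-0.69]]}}

```text
time: 1.8
ee_pos: [0.4241, -0.2109, 0.2309]
eef_rot: [[0.112, 0.994, -0.001], [0.994, -0.112, -0.001], [-0.001, -0.001, -1.0]]
force: [0.3, -0.1, -0.3]
width: -0.0
grasp_force: 0.0
```

Emit:
{"api": "drive_tool", "payload": {"rows": [[0.5,0.31,0.3,0,0,0],[1,0.62,0.7,0,0,0],[1,0.62,1,0,0,0],[1,0.62,1,0,0,0]]}}

```text
time: 2.2
ee_pos: [0.4803, -0.1345, 0.1459]
eef_rot: [[0.114, 0.993, -0.01], [0.993, -0.114, 0.003], [0.002, -0.01, -1.0]]
force: [-0.4, 0.0, -0.6]
width: -0.0002
grasp_force: 0.0
```

```bash
python3 - <<'E'
from station import sensors, eyes
import cv2
c=eyes.camera("wrist"); cv2.imwrite("pics/w1.png",c["img"][:,:,::-1])
c=eyes.camera("top"); cv2.imwrite("pics/t1.png",cv2.resize(c["img"][100:310,230:430],None,fx=2.85,fy=2.85)[:,:,::-1])
o=sensors.get_obs();print(o["ee_pos"],o["force"],o["joint_pos"])
E
```

```text
[ 0.48227045 -0.13661777  0.15079552] [ 0.13155001 -0.47502672  0.56230423] [-2.34493259e+01 -8.23627665e-01 -7.09335002e+00  8.38591554e+01
 -5.83629917e-02  7.32504805e+01]
```

View pics/w1.png

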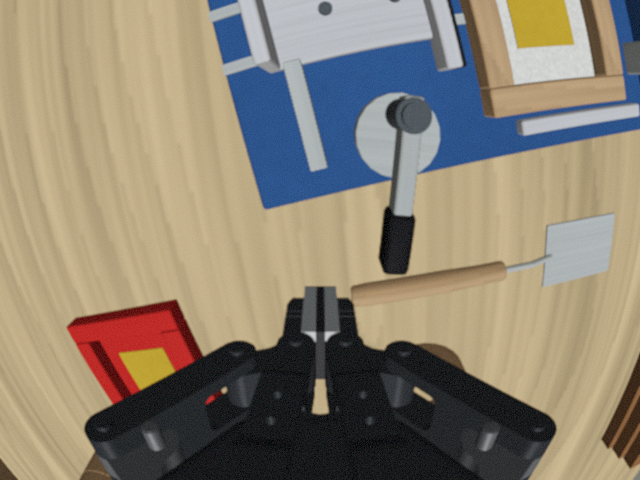

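The wrist view shows the fingertips at (320,290), beside and behind the black grip at (397,240), with clear space below. I'll go down.

Emit:
{"api": "drive_tool", "payload": {"rows": [[0,0,0.4,0,0,0],[0,0,0.8,0,0,0],[0,0,0.8,0,0,0]]}}

```text
time: 2.6
ee_pos: [0.4804, -0.1362, 0.0848]
eef_rot: [[0.118, 0.993, -0.006], [0.993, -0.118, 0.002], [0.001, -0.006, -1.0]]
force: [-0.4, -0.7, -0.9]
width: -0.0001
grasp_force: 0.0
```

Emit:
{"api": "drive_tool", "payload": {"rows": [[0,0,0.3,0,0,0],[0,0,0.54,0,0,0],[0,0,0.54,0,0,0]]}}

```text
time: 2.9
ee_pos: [0.4824, -0.1365, 0.0443]
eef_rot: [[0.117, 0.993, -0.002], [0.993, -0.117, 0.0], [0.0, -0.002, -1.0]]
force: [-0.7, 0.3, 0.2]
width: 0.0002
grasp_force: 0.0
```

```bash
python3 - <<'E'
from station import sensors, eyes
import cv2
c=eyes.camera("wrist"); cv2.imwrite("pics/w2.png",c["img"][:,:,::-1])
o=sensors.get_obs();print(o["ee_pos"],o["force"],o["joint_pos"])
E
```

```text
[ 0.48334702 -0.13669749  0.04564236] [-0.23477558 -0.02562055  1.12175689] [-2.34345590e+01  1.81536093e+00 -1.65789590e+01  7.15715236e+01
 -1.71196109e-02  7.32975750e+01]
```

View pics/w2.png

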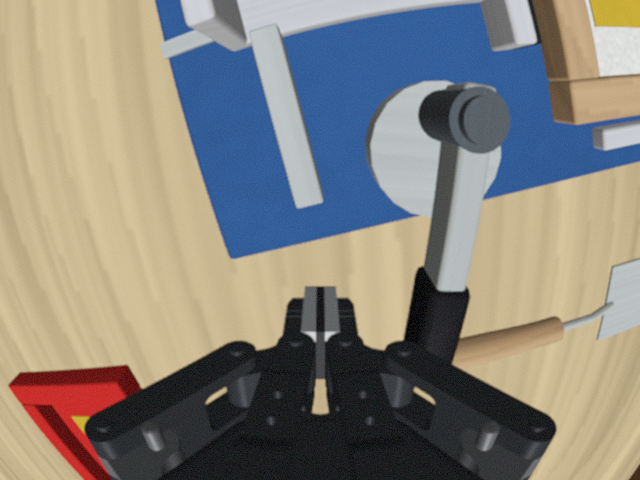

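The wrist view shows a clear gap between the shut tips at (320,290) and the grip at about (440,310), which is at the same height. I'll close the gap, then sweep the arc.

Emit:
{"api": "drive_tool", "payload": {"rows": [[0,0.1,0,0,0,0],[0,0.2,0,0,0,0],[0,0.25,0,0,0,0],[0,0.25,0,0,0,0]]}}

```text
time: 3.35
ee_pos: [0.5046, -0.1384, 0.0451]
eef_rot: [[0.116, 0.993, 0.002], [0.993, -0.116, -0.001], [-0.001, 0.002, -1.0]]
force: [1.0, -0.9, -0.2]
width: -0.0
grasp_force: 0.0
```

Emit:
{"api": "drive_tool", "payload": {"rows": [[-0.016,0.059,0,0,0,-0.036],[-0.027,0.119,0,0,0,-0.072],[-0.036,0.18,0,0,0,-0.108],[-0.041,0.241,0,0,0,-0.144],[-0.043,0.302,0,0,0,-0.181],[-0.041,0.364,0,0,0,-0.217],[-0.036,0.425,0,0,0,-0.253],[-0.027,0.485,0,0,0,-0.289]]}}

```text
time: 4.15
ee_pos: [0.5395, -0.1465, 0.044]
eef_rot: [[-0.332, 0.943, -0.005], [0.943, 0.332, -0.004], [-0.002, -0.006, -1.0]]
force: [-4.7, -4.6, 1.1]
width: 0.0001
grasp_force: 2.7
```

```bash
python3 - <<'E'
from station import sensors, eyes
import cv2
c=eyes.camera("wrist"); cv2.imwrite("pics/w3.png",c["img"][:,:,::-1])
o=sensors.get_obs();print(o["ee_pos"],o["force"],o["joint_pos"])
E
```

```text
[ 0.54035547 -0.14640139  0.04398068] [-1.78598813 -3.75403091  0.59047551] [-21.86126791  10.4241035   -7.43400157  72.24815193  -0.28464066
  48.62750702]
```

View pics/w3.png

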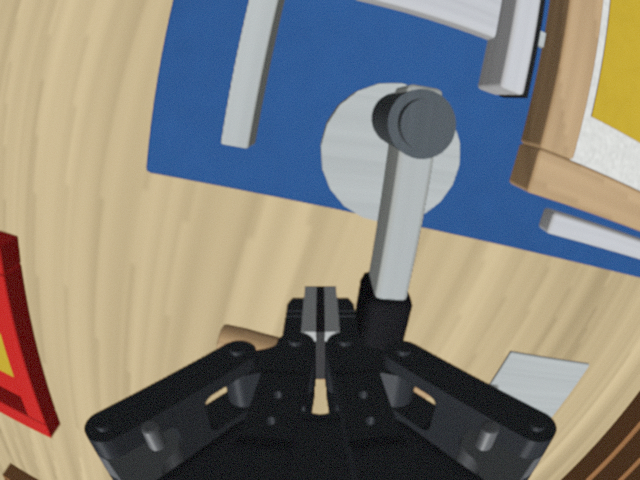

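The fingers are on the grip's side, near (360,310), and the lever is turning. I'll carry on round the arc.

Emit:
{"api": "drive_tool", "payload": {"rows": [[-0.016,0.059,0,0,0,-0.036],[-0.027,0.119,0,0,0,-0.072],[-0.036,0.18,0,0,0,-0.108],[-0.041,0.241,0,0,0,-0.144],[-0.043,0.302,0,0,0,-0.181],[-0.041,0.364,0,0,0,-0.217],[-0.036,0.425,0,0,0,-0.253],[-0.027,0.485,0,0,0,-0.289]]}}

```text
time: 5.0
ee_pos: [0.5779, -0.1366, 0.044]
eef_rot: [[-0.712, 0.702, -0.003], [0.702, 0.712, -0.006], [-0.002, -0.006, -1.0]]
force: [-1.3, -5.7, -0.3]
width: -0.0
grasp_force: 2.7
```

Emit:
{"api": "drive_tool", "payload": {"rows": [[-0.016,0.059,0,0,0,-0.036],[-0.027,0.119,0,0,0,-0.072],[-0.036,0.18,0,0,0,-0.108],[-0.041,0.241,0,0,0,-0.144],[-0.043,0.302,0,0,0,-0.181],[-0.041,0.364,0,0,0,-0.217],[-0.036,0.425,0,0,0,-0.253],[-0.027,0.485,0,0,0,-0.289]]}}

```text
time: 5.8
ee_pos: [0.608, -0.1106, 0.0443]
eef_rot: [[-0.948, 0.319, 0.0], [0.319, 0.948, -0.006], [-0.002, -0.006, -1.0]]
force: [0.4, -7.5, -1.0]
width: 0.0001
grasp_force: 2.7
```

Emit:
{"api": "drive_tool", "payload": {"rows": [[-0.016,0.059,0,0,0,-0.036],[-0.027,0.119,0,0,0,-0.072],[-0.036,0.18,0,0,0,-0.108],[-0.041,0.241,0,0,0,-0.144],[-0.043,0.302,0,0,0,-0.181],[-0.041,0.364,0,0,0,-0.217],[-0.036,0.425,0,0,0,-0.253],[-0.027,0.485,0,0,0,-0.289]]}}

```text
time: 6.6
ee_pos: [0.6232, -0.0741, 0.0443]
eef_rot: [[-0.992, -0.129, 0.002], [-0.129, 0.992, -0.005], [-0.001, -0.005, -1.0]]
force: [2.1, -5.5, -2.0]
width: -0.0003
grasp_force: 2.8
```

```bash
python3 - <<'E'
from station import sensors, eyes
import cv2
c=eyes.camera("wrist"); cv2.imwrite("pics/w4.png",c["img"][:,:,::-1])
o=sensors.get_obs();print(o["ee_pos"],o["force"],o["joint_pos"])
E
```

```text
[ 0.62322508 -0.07313542  0.04427787] [ 2.25832315 -4.0859484  -2.26614481] [-12.70682341  19.86098223   3.99399647  73.96660225  -0.21045655
 -20.27477147]
```

View pics/w4.png

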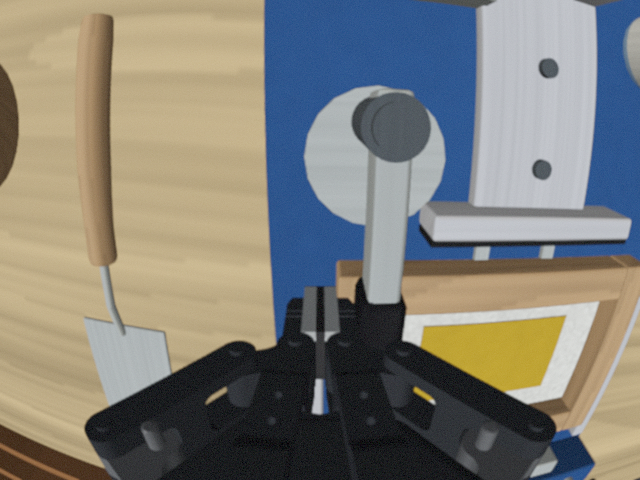

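The lever now lines up with the press edge, with the bar running from (395,125) to (383,290). I'll give it a small extra nudge, back off, rise and check from the top.

Emit:
{"api": "drive_tool", "payload": {"rows": [[0,0.04,0,0,0,0],[0,0.04,0,0,0,0],[0,-0.2,0,0,0,0],[0,-0.4,0,0,0,0],[0,-0.4,0,0,0,0]]}}

```text
time: 7.15
ee_pos: [0.6261, -0.1061, 0.0441]
eef_rot: [[-0.992, -0.125, -0.0], [-0.125, 0.992, -0.001], [0.0, -0.001, -1.0]]
force: [0.9, 0.2, 0.1]
width: -0.0001
grasp_force: 0.0
```

Emit:
{"api": "drive_tool", "payload": {"rows": [[0,0,-0.5,0,0,0],[0,0,-1,0,0,0],[0.3,0,-1,0,0,0],[0.8,0,-1,0,0,0],[1,0,-1,0,0,0]]}}

```text
time: 7.65
ee_pos: [0.5435, -0.1134, 0.1238]
eef_rot: [[-0.992, -0.128, -0.003], [-0.128, 0.992, 0.001], [0.003, 0.002, -1.0]]
force: [0.5, 0.0, 0.3]
width: -0.0001
grasp_force: 0.0
```

Emit:
{"api": "drive_tool", "payload": {"rows": [[0.5,-0.2,-0.3,0,0,0],[1,-0.4,-0.3,0,0,0],[1,-0.4,-0.3,0,0,0]]}}

```text
time: 7.95
ee_pos: [0.4676, -0.1569, 0.1484]
eef_rot: [[-0.992, -0.124, -0.003], [-0.124, 0.992, 0.0], [0.003, 0.0, -1.0]]
force: [-0.0, 0.0, -0.5]
width: -0.0001
grasp_force: 0.0
```

Emit:
{"api": "drive_tool", "payload": {"rows": [[0.5,-0.2,0,0,0,0],[1,-0.4,0,0,0,0],[1,-0.4,0,0,0,0]]}}

```text
time: 8.25
ee_pos: [0.3931, -0.1987, 0.1477]
eef_rot: [[-0.992, -0.124, -0.003], [-0.124, 0.992, 0.001], [0.003, 0.001, -1.0]]
force: [0.4, 0.1, -0.2]
width: -0.0004
grasp_force: 0.0
```

```bash
python3 - <<'E'
from station import sensors, eyes
import cv2,numpy as np
c=eyes.camera("top"); np.savez("top2.npz",**c);cv2.imwrite("pics/t2.png",cv2.resize(c["img"][100:310,230:430],None,fx=2.85,fy=2.85,interpolation=cv2.INTER_CUBIC)[:,:,::-1])
o=sensors.get_obs();print(o["ee_pos"],o["eef_rot"].round(3).tolist(),o["force"],o["time"])
E
```

```text
[ 0.39511657 -0.19818425  0.14798562] [[-0.992, -0.125, 0.0], [-0.125, 0.992, 0.001], [-0.0, 0.001, -1.0]] [ 0.08513946 -0.36387248 -0.03942557] 8.3
```

View pics/t2.png

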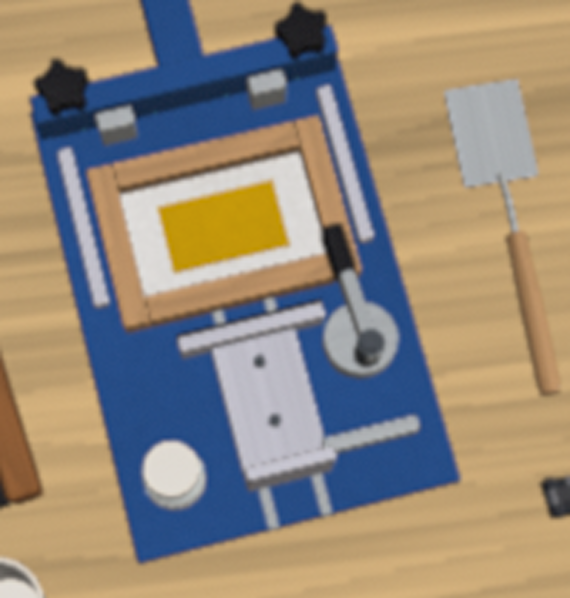

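The lever now points straight forward, with the pivot at (370,347) and the grip at (340,250), so the cam is about -0.07. Nothing else has moved. Next is the push plate: its top back edge runs from about (250,484) to (335,465) in the crop.

```bash
python3 - <<'E'
from h import *
c=np.load("top2.npz")
uv=lambda p:np.array(p)/2.85+[230,100]
w=cast(c,[uv((250,484)),uv((335,465)),uv((245,472)),uv((332,452))],.077)
O=np.array([.5346,.0251]);f=np.array([.992,.127]);l=np.array([-.127,.992])
for p in w: print(p.round(4),((p[:2]-O)@f).round(4),((p[:2]-O)@l).round(4))
s=cast(c,[uv((127,328)),uv((360,272)),uv((88,170)),uv((322,117))],.034)
for p in s: print("screen",((p[:2]-O)@f).round(4),((p[:2]-O)@l).round(4))
j=cast(c,uv((173,468)),.06)[0];print("jar",((j[:2]-O)@f).round(4),((j[:2]-O)@l).round(4))
E
```

```text
[0.4432 0.045  0.077 ] -0.0882 0.0314
[ 0.4497 -0.021   0.077 ] -0.0901 -0.035
[0.4528 0.0477 0.077 ] -0.0783 0.0328
[ 0.46   -0.0201  0.077 ] -0.0798 -0.0354
screen 0.0666 0.0949
screen 0.0656 -0.1006
screen 0.2068 0.0951
screen 0.2042 -0.1054
jar -0.0588 0.0855
```

Emit:
{"api": "drive_tool", "payload": {"rows": [[-0.1,0.45,0,0,0,0],[-0.17,0.85,0,0,0,0],[-0.17,0.85,0,0,0,0]]}}

```text
time: 8.6
ee_pos: [0.4018, -0.125, 0.1482]
eef_rot: [[-0.991, -0.133, 0.0], [-0.133, 0.991, 0.003], [-0.001, 0.003, -1.0]]
force: [-0.6, 0.0, -1.1]
width: 0.0
grasp_force: 0.0
```

Emit:
{"api": "drive_tool", "payload": {"rows": [[-0.1,0.45,0,0,0,0],[-0.17,0.85,0,0,0,0],[-0.17,0.85,0,0,0,0]]}}

```text
time: 8.9
ee_pos: [0.4065, -0.0562, 0.1483]
eef_rot: [[-0.991, -0.134, 0.0], [-0.134, 0.991, 0.002], [-0.001, 0.002, -1.0]]
force: [-0.9, -0.5, 0.0]
width: -0.0002
grasp_force: 0.0
```

Emit:
{"api": "drive_tool", "payload": {"rows": [[-0.1,0.45,0,0,0,0],[-0.17,0.85,0,0,0,0],[-0.17,0.85,0,0,0,0],[-0.17,0.85,0,0,0,0]]}}

```text
time: 9.3
ee_pos: [0.4111, 0.0099, 0.1482]
eef_rot: [[-0.991, -0.13, 0.0], [-0.13, 0.991, -0.001], [-0.0, -0.001, -1.0]]
force: [-0.3, 0.1, 0.0]
width: -0.0002
grasp_force: 0.0
```

Emit:
{"api": "drive_tool", "payload": {"rows": [[0,0,0.3,0,0,0],[0,0,0.64,0,0,0],[0,0,0.64,0,0,0]]}}

```text
time: 9.6
ee_pos: [0.4077, 0.0091, 0.0932]
eef_rot: [[-0.992, -0.127, -0.008], [-0.127, 0.992, 0.001], [0.007, 0.001, -1.0]]
force: [-0.8, 0.6, 0.2]
width: 0.0002
grasp_force: 0.0
```

Emit:
{"api": "drive_tool", "payload": {"rows": [[0,0,0.3,0,0,0],[0,0,0.64,0,0,0],[0,0,0.64,0,0,0],[0,0,0.64,0,0,0]]}}

```text
time: 10.0
ee_pos: [0.4107, 0.0093, 0.0465]
eef_rot: [[-0.992, -0.127, -0.0], [-0.127, 0.992, -0.0], [0.0, -0.0, -1.0]]
force: [0.4, 1.3, 1.2]
width: -0.0
grasp_force: 0.0
```

```bash
python3 - <<'E'
from station import sensors, eyes
import cv2,numpy as np
c=eyes.camera("wrist"); cv2.imwrite("pics/w5.png",c["img"][:,:,::-1])
o=sensors.get_obs();p=o["ee_pos"][:2]-[.5346,.0251];print(o["ee_pos"],o["force"],p@[.992,.127],p@[-.127,.992])
E
```

```text
[0.41163186 0.00927599 0.04736949] [-0.07219403 -0.75455741  1.10296833] -0.1239940426198984 -8.046196833223677e-05
```

View pics/w5.png

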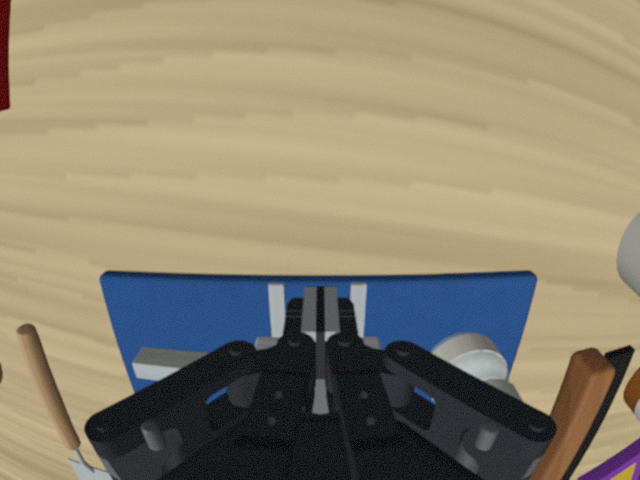

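The fingertips at (320,290) are centred between the slide's rails behind the plate, and clear of the jar. I'll push forward.

Emit:
{"api": "drive_tool", "payload": {"rows": [[-0.1,0,0,0,0,0],[-0.2,0,0,0,0,0],[-0.3,0,0,0,0,0],[-0.36,0,0,0,0,0],[-0.42,0,0,0,0,0],[-0.48,0,0,0,0,0],[-0.54,0,0,0,0,0]]}}

```text
time: 10.75
ee_pos: [0.4531, 0.0155, 0.0455]
eef_rot: [[-0.992, -0.129, -0.001], [-0.129, 0.992, -0.0], [0.001, 0.0, -1.0]]
force: [-3.0, -0.9, 1.2]
width: 0.0001
grasp_force: 1.4
```

Emit:
{"api": "drive_tool", "payload": {"rows": [[-0.06,0,0,0,0,0],[-0.12,0,0,0,0,0],[-0.17,0,0,0,0,0],[-0.22,0,0,0,0,0],[-0.26,0,0,0,0,0],[-0.3,0,0,0,0,0]]}}

```text
time: 11.35
ee_pos: [0.4772, 0.0186, 0.0455]
eef_rot: [[-0.992, -0.129, -0.001], [-0.129, 0.992, 0.0], [0.001, 0.0, -1.0]]
force: [-4.4, -0.4, 1.1]
width: 0.0001
grasp_force: 2.0
```

Emit:
{"api": "drive_tool", "payload": {"rows": [[-0.03,0,0,0,0,0],[-0.06,0,0,0,0,0],[-0.08,0,0,0,0,0],[-0.08,0,0,0,0,0]]}}

```text
time: 11.75
ee_pos: [0.481, 0.0191, 0.0455]
eef_rot: [[-0.992, -0.128, -0.006], [-0.128, 0.992, -0.001], [0.006, -0.0, -1.0]]
force: [-10.8, -1.7, 4.4]
width: -0.0001
grasp_force: 5.0
```

Emit:
{"api": "drive_tool", "payload": {"rows": [[-0.02,0,0,0,0,0],[-0.04,0,0,0,0,0],[-0.04,0,0,0,0,0]]}}

```text
time: 12.05
ee_pos: [0.4808, 0.0191, 0.0454]
eef_rot: [[-0.992, -0.128, -0.013], [-0.128, 0.992, -0.002], [0.013, -0.001, -1.0]]
force: [-18.0, -3.6, 11.4]
width: 0.0001
grasp_force: 9.1
```

The slide stopped hard, with force rising to 18 N and no further motion. I'll back off, rise and check.

Emit:
{"api": "drive_tool", "payload": {"rows": [[0.2,0,0,0,0,0],[0.5,0,0,0,0,0],[0.5,0,0,0,0,0]]}}

```text
time: 12.35
ee_pos: [0.4461, 0.0149, 0.0456]
eef_rot: [[-0.992, -0.128, 0.001], [-0.128, 0.992, 0.001], [-0.001, 0.001, -1.0]]
force: [-0.7, 0.8, 0.4]
width: 0.0001
grasp_force: 0.0
```

Emit:
{"api": "drive_tool", "payload": {"rows": [[0,0,-0.5,0,0,0],[0.4,0,-1,0,0,0],[0.9,0,-1,0,0,0],[0.9,0,-1,0,0,0]]}}

```text
time: 12.75
ee_pos: [0.3746, 0.0054, 0.1273]
eef_rot: [[-0.992, -0.128, 0.004], [-0.128, 0.992, -0.0], [-0.004, -0.001, -1.0]]
force: [0.3, -0.1, -1.1]
width: 0.0002
grasp_force: 0.0
```

```bash
python3 - <<'E'
from station import sensors, eyes
import cv2,numpy as np
c=eyes.camera("top"); np.savez("top3.npz",**c);cv2.imwrite("pics/t3.png",cv2.resize(c["img"][100:310,230:430],None,fx=2.85,fy=2.85,interpolation=cv2.INTER_CUBIC)[:,:,::-1])
o=sensors.get_obs();print(o["ee_pos"],o["force"],o["time"])
E
```

```text
[0.37657637 0.00536664 0.12694931] [ 0.44796117 -0.69359     0.26305953] 12.8
```

View pics/t3.png

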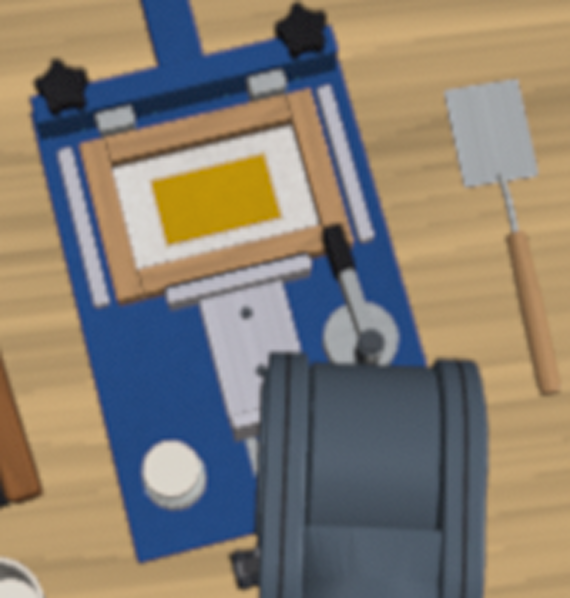

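The slide is forward, with the screw moving from (260,361) to (246,313), and the screen sits against the stops. The cam has not changed. Now the numbers.

```bash
python3 - <<'E'
from h import *
c=np.load("top3.npz")
uv=lambda p:np.array(p)/2.85+[230,100]
O=np.array([.5346,.0251]);f=np.array([.992,.127]);l=np.array([-.127,.992])
def s(p,z):
    q=cast(c,uv(p),z)[0][:2]-O; return q@f,q@l
# subpixel shift by template match on slide screw and ink patch
a=np.load("top2.npz")["img"];b=c["img"]
for n,(x0,y0,x1,y1),z in(("screw",(314,219,330,235),.045),("jaw",(292,206,316,226),.05),("patch",(284,160,334,198),.025)):
    r=cv2.matchTemplate(b[y0-35:y1+10,x0-15:x1+15],a[y0:y1,x0:x1],cv2.TM_CCOEFF_NORMED);_,v,_,m=cv2.minMaxLoc(r)
    y,x=m[1],m[0];sub=lambda g:(g[0]-g[2])/(2*(g[0]-2*g[1]+g[2]))
    d=np.array([x-15+sub(r[y,x-1:x+2]),y-35+sub(r[y-1:y+2,x])])
    p=np.array([(x0+x1)/2,(y0+y1)/2]);w=cast(c,[p,p+d],z);w=(w[1]-w[0])[:2];print(n,v.round(2),d.round(2),(w@f).round(4),(w@l).round(4))
for n,p in(("BL",(120,300)),("BR",(347,247)),("FL",(80,147)),("FR",(312,91))):print(n,np.round(s(p,.034),4))
E
```

```text
Traceback (most recent call last):
AttributeError: 'float' object has no attribute 'round'
```

```bash
python3 - <<'E'
from h import *
c=np.load("top3.npz")
uv=lambda p:np.array(p)/2.85+[230,100]
O=np.array([.5346,.0251]);f=np.array([.992,.127]);l=np.array([-.127,.992])
def s(p,z):
    q=cast(c,uv(p),z)[0][:2]-O; return q@f,q@l
a=np.load("top2.npz")["img"];b=c["img"]
for n,(x0,y0,x1,y1),z in(("screw",(314,219,330,235),.045),("jaw",(292,206,316,226),.05),("patch",(284,160,334,198),.025)):
    r=cv2.matchTemplate(b[y0-35:y1+10,x0-15:x1+15],a[y0:y1,x0:x1],cv2.TM_CCOEFF_NORMED);_,v,_,m=cv2.minMaxLoc(r)
    y,x=m[1],m[0];sub=lambda g:(g[0]-g[2])/(2*(g[0]-2*g[1]+g[2]))
    d=np.array([x-15+sub(r[y,x-1:x+2]),y-35+sub(r[y-1:y+2,x])])
    p=np.array([(x0+x1)/2,(y0+y1)/2]);w=cast(c,[p,p+d],z);w=(w[1]-w[0])[:2];print(n,round(v,2),d,w@f,w@l)
for n,p in(("BL",(120,300)),("BR",(347,247)),("FL",(80,147)),("FR",(312,91))):print(n,np.round(s(p,.034),4))
E
```

```text
screw 0.97 [ -4.5747204 -16.931662 ] 0.04126039441804423 0.00021402918682470574
jaw 0.64 [ -3.614179 -16.745134] 0.040551313572001965 -0.0015632801059258035
patch 0.99 [-2.8300476 -9.342886 ] 0.02429884467815415 0.0008293779097219385
BL [0.091 0.095]
BR [ 0.0889 -0.0959]
FL [0.2283 0.097 ]
FR [ 0.2288 -0.1033]
```

My 10 picture views are used up, so I'll check numerically: profiles along the press through each stop, plus the lug/disc gap, in the same frame.

```bash
python3 - <<'E'
from h import *
O=np.array([.5346,.0251]);f=np.array([.992,.127]);l=np.array([-.127,.992])
K=None
def proj(c,P):
    q=P@c["R"].T+c["t"]; q=q@c["camera_matrix"].T; return q[:,:2]/q[:,2:]
# stop lateral position from crop centres (right stop (268,90), left (116,125))
for fn in("top0.npz","top3.npz"):
    c=np.load(fn);im=c["img"]
    for p in((268,85),(116,120)):
        w=cast(c,np.array(p)/2.85+[230,100],.04)[0][:2]-O; py=w@l
        px=np.arange(.205,.275,.002); P=np.c_[O+px[:,None]*f+py*l,np.full(len(px),.034)]
        uv=proj(c,P).astype(np.float32)
        v=cv2.remap(im,uv[:,0].copy(),uv[:,1].copy(),cv2.INTER_LINEAR)[:,0]
        print(fn,round(py,3));print(" ".join(f"{int(x*1000+.5)}:{a}/{g}/{b}" for x,(a,g,b) in zip(px,v)))
E
```

```text
top0.npz -0.068
205:160/125/96 207:132/109/102 209:89/88/111 211:45/71/118 213:35/68/121 215:33/69/121 217:33/69/121 219:33/68/121 221:35/69/120 223:41/69/116 225:53/72/107 227:70/76/91 229:77/78/81 231:80/79/78 233:81/80/78 235:82/81/79 237:94/94/92 239:117/117/116 241:141/141/142 243:155/158/160 245:157/160/162 247:157/160/162 249:157/159/161 251:155/157/160 253:142/145/149 255:109/113/121 257:68/77/94 259:33/53/86 261:32/64/109 263:34/70/120 265:36/72/125 267:36/72/125 269:35/71/125 271:35/71/125 273:34/71/125 275:33/71/124
top0.npz 0.062
205:170/133/97 207:149/121/104 209:110/100/111 211:64/77/118 213:34/67/119 215:33/67/119 217:32/67/119 219:31/67/118 221:34/68/119 223:42/70/115 225:56/73/104 227:69/77/92 229:78/79/81 231:80/80/78 233:80/80/78 235:83/83/81 237:91/91/89 239:115/117/116 241:140/142/143 243:154/157/159 245:158/161/163 247:157/160/162 249:156/159/161 251:150/154/156 253:135/138/142 255:101/106/112 257:61/71/89 259:36/58/91 261:30/61/106 263:33/67/118 265:33/69/120 267:35/70/121 269:37/71/122 271:36/69/121 273:36/70/122 275:35/69/122
top3.npz -0.068
205:140/131/123 2
[... 363 characters left out ...]
5:115/120/126 257:72/81/98 259:35/55/91 261:35/66/114 263:36/72/126 265:37/75/131 267:38/75/132 269:39/75/132 271:38/75/131 273:37/75/131 275:37/75/130
top3.npz 0.062
205:137/128/120 207:104/88/72 209:105/81/57 211:133/102/70 213:167/129/90 215:174/135/95 217:175/135/97 219:172/133/95 221:169/131/93 223:169/131/93 225:172/134/95 227:177/138/98 229:181/141/101 231:170/134/99 233:132/111/90 235:103/95/87 237:94/95/93 239:120/121/121 241:147/149/150 243:162/164/166 245:165/168/171 247:165/167/170 249:163/167/169 251:158/161/163 253:142/145/149 255:107/111/118 257:63/74/93 259:38/61/96 261:33/65/112 263:34/71/124 265:35/72/126 267:36/72/127 269:36/72/127 271:36/72/127 273:35/73/128 275:36/72/127
```

Both sides of the screen's front edge sit within about 1 mm of the stop faces and square to them. That matches the specified home gap (centre at 165 + 70 against 236 mm). The slide stalled with no motion from 11 to 18 N, the cam is low and the arm is clear. Handing in.

```bash
python3 -c "
from station import workorder
print(workorder.close_job())"
```

```text
the job is handed in; nothing more can be done
None
```

The job is handed in, with no verdict shown: cam at its low point (about -0.07 rad), slide pushed to a hard stop, and screen square to within about 1 mm of the stops; my camera tracking put the slide's travel at only about 41 mm, so 50 mm "fully home" is inferred from the hard stop and the screen's position.

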